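# Fill the bobbin carrier and lift it level

### The job

Stand the two loose orange wire bobbins upright in the two empty pockets of the blue carrier, so that its two-by-two grid is full, while the carrier stands on the worktop. Then lift the carrier by its black handle about 12 cm clear of the worktop, keeping it level all the way, and finish while still holding it there, level and motionless, for the next person to inspect; do not put it down. Leave the pliers and the roll of black tape where they lie.

Things in the scene. Friction and masses are not known exactly. Their poses are not given: they have to be found in the camera images.
- carrier: blue carrier plate, 124 x 124 mm, on four 4 mm rubber feet, plate top 14 mm above the worktop, about 0.25 kg empty, loose. Origin: centre of its underside (foot level). z up; its black handle bar runs along its y, above its middle. Four square pockets at x = +-36 mm, y = +-36 mm. The two pockets on one diagonal (pocket1 and pocket4) already hold bobbins; pocket2 and pocket3 are empty
- handle (a point): centre of the black handle bar, 64 mm above the carrier's underside. The bar is 14 mm wide (carrier x), 14 mm high and 110 mm long (carrier y), on an upright 8 x 12 mm post near each end (y = +-50 mm); between the posts (92 mm) there is free space below it. The bar's middle is above the centre of mass of the full carrier
- pocket1 (a point): centre of the floor of a square pocket, 40 x 40 mm and 5 mm deep, floor 9 mm above the carrier's underside; at carrier x = 36 mm, y = 36 mm; holds bobbin_c at the start; axes as the carrier's
- pocket2 (a point): centre of the floor of a square pocket, 40 x 40 mm and 5 mm deep, floor 9 mm above the carrier's underside; at carrier x = 36 mm, y = -36 mm; empty at the start; axes as the carrier's
- pocket3 (a point): centre of the floor of a square pocket, 40 x 40 mm and 5 mm deep, floor 9 mm above the carrier's underside; at carrier x = -36 mm, y = 36 mm; empty at the start; axes as the carrier's
- pocket4 (a point): centre of the floor of a square pocket, 40 x 40 mm and 5 mm deep, floor 9 mm above the carrier's underside; at carrier x = -36 mm, y = -36 mm; holds bobbin_d at the start; axes as the carrier's
- bobbin_a: orange bobbin wound with copper wire, 32 mm diameter, 24 mm high, about 40 g, upright; rigid, grip it across its diameter; when seated it stands 19 mm proud of the plate. Origin: centre of its underside, z up. Loose on the worktop at the start
- bobbin_b: orange bobbin wound with copper wire, 32 mm diameter, 24 mm high, about 40 g, upright; rigid, grip it across its diameter; when seated it stands 19 mm proud of the plate. Origin: centre of its underside, z up. Loose on the worktop at the start
- bobbin_c: orange bobbin wound with copper wire, 32 mm diameter, 24 mm high, about 40 g, upright; rigid, grip it across its diameter; when seated it stands 19 mm proud of the plate. Origin: centre of its underside, z up. In pocket1 at the start
- bobbin_d: orange bobbin wound with copper wire, 32 mm diameter, 24 mm high, about 40 g, upright; rigid, grip it across its diameter; when seated it stands 19 mm proud of the plate. Origin: centre of its underside, z up. In pocket4 at the start
- pliers: bystander: pliers with red grips, 53 x 152 x 14 mm, lying flat on the green mat (2 mm thick) near its edge, farther off than the bobbins; origin: centre of underside
- black_tape: bystander: roll of black tape lying flat, 59 mm diameter, 18 mm high, beyond the loose bobbins; origin: centre of its underside
Not all that is in view belongs to the job. Leave any turquoise look-alike of the bobbin_c alone.

How it is judged (in metres and radians):
On the way:
1. all four pockets hold a seated bobbin and the carrier still stands on the worktop, not yet gripped (((horizontal distance between bobbin_a and pocket1 below 0.008 m and z of bobbin_a in the frame of pocket1 between -0.003 and 0.0025 m) or (horizontal distance between bobbin_b and pocket1 below 0.008 m and z of bobbin_b in the frame of pocket1 between -0.003 and 0.0025 m) or (horizontal distance between bobbin_c and pocket1 below 0.008 m and z of bobbin_c in the frame of pocket1 between -0.003 and 0.0025 m) or (horizontal distance between bobbin_d and pocket1 below 0.008 m and z of bobbin_d in the frame of pocket1 between -0.003 and 0.0025 m)) and ((horizontal distance between bobbin_a and pocket2 below 0.008 m and z of bobbin_a in the frame of pocket2 between -0.003 and 0.0025 m) or (horizontal distance between bobbin_b and pocket2 below 0.008 m and z of bobbin_b in the frame of pocket2 between -0.003 and 0.0025 m) or (horizontal distance between bobbin_c and pocket2 below 0.008 m and z of bobbin_c in the frame of pocket2 between -0.003 and 0.0025 m) or (horizontal distance between bobbin_d and pocket2 below 0.008 m and z of bobbin_d in the frame of pocket2 between -0.003 and 0.0025 m)) and ((horizontal distance between bobbin_a and pocket3 below 0.008 m and z of bobbin_a in the frame of pocket3 between -0.003 and 0.0025 m) or (horizontal distance between bobbin_b and pocket3 below 0.008 m and z of bobbin_b in the frame of pocket3 between -0.003 and 0.0025 m) or (horizontal distance between bobbin_c and pocket3 below 0.008 m and z of bobbin_c in the frame of pocket3 between -0.003 and 0.0025 m) or (horizontal distance between bobbin_d and pocket3 below 0.008 m and z of bobbin_d in the frame of pocket3 between -0.003 and 0.0025 m)) and ((horizontal distance between bobbin_a and pocket4 below 0.008 m and z of bobbin_a in the frame of pocket4 between -0.003 and 0.0025 m) or (horizontal distance between bobbin_b and pocket4 below 0.008 m and z of bobbin_b in the frame of pocket4 between -0.003 and 0.0025 m) or (horizontal distance between bobbin_c and pocket4 below 0.008 m and z of bobbin_c in the frame of pocket4 between -0.003 and 0.0025 m) or (horizontal distance between bobbin_d and pocket4 below 0.008 m and z of bobbin_d in the frame of pocket4 between -0.003 and 0.0025 m)) and height (world z) of carrier below 0.004 m and angle between carrier's own z axis and vertical below 0.05 rad and contact force between the fingers and carrier below 0.3 N and contact force between the fingers and bobbin_a below 0.3 N and contact force between the fingers and bobbin_b below 0.3 N and contact force between the fingers and bobbin_c below 0.3 N and contact force between the fingers and bobbin_d below 0.3 N), for 0.2 s.
At the end, for the whole second after the job is handed in: The fingers still hold the carrier, underside 80 to 180 mm above the worktop, tilted under 0.1 rad, at rest (under 20 mm/s, 0.15 rad/s), touching no bystander; a bobbin sits in each pocket, within 8 mm of its centre and 2.5 mm of its floor (((horizontal distance between bobbin_a and pocket1 below 0.008 m and z of bobbin_a in the frame of pocket1 between -0.003 and 0.0025 m) or (horizontal distance between bobbin_b and pocket1 below 0.008 m and z of bobbin_b in the frame of pocket1 between -0.003 and 0.0025 m) or (horizontal distance between bobbin_c and pocket1 below 0.008 m and z of bobbin_c in the frame of pocket1 between -0.003 and 0.0025 m) or (horizontal distance between bobbin_d and pocket1 below 0.008 m and z of bobbin_d in the frame of pocket1 between -0.003 and 0.0025 m)) and ((horizontal distance between bobbin_a and pocket2 below 0.008 m and z of bobbin_a in the frame of pocket2 between -0.003 and 0.0025 m) or (horizontal distance between bobbin_b and pocket2 below 0.008 m and z of bobbin_b in the frame of pocket2 between -0.003 and 0.0025 m) or (horizontal distance between bobbin_c and pocket2 below 0.008 m and z of bobbin_c in the frame of pocket2 between -0.003 and 0.0025 m) or (horizontal distance between bobbin_d and pocket2 below 0.008 m and z of bobbin_d in the frame of pocket2 between -0.003 and 0.0025 m)) and ((horizontal distance between bobbin_a and pocket3 below 0.008 m and z of bobbin_a in the frame of pocket3 between -0.003 and 0.0025 m) or (horizontal distance between bobbin_b and pocket3 below 0.008 m and z of bobbin_b in the frame of pocket3 between -0.003 and 0.0025 m) or (horizontal distance between bobbin_c and pocket3 below 0.008 m and z of bobbin_c in the frame of pocket3 between -0.003 and 0.0025 m) or (horizontal distance between bobbin_d and pocket3 below 0.008 m and z of bobbin_d in the frame of pocket3 between -0.003 and 0.0025 m)) and ((horizontal distance between bobbin_a and pocket4 below 0.008 m and z of bobbin_a in the frame of pocket4 between -0.003 and 0.0025 m) or (horizontal distance between bobbin_b and pocket4 below 0.008 m and z of bobbin_b in the frame of pocket4 between -0.003 and 0.0025 m) or (horizontal distance between bobbin_c and pocket4 below 0.008 m and z of bobbin_c in the frame of pocket4 between -0.003 and 0.0025 m) or (horizontal distance between bobbin_d and pocket4 below 0.008 m and z of bobbin_d in the frame of pocket4 between -0.003 and 0.0025 m)) and height (world z) of carrier between 0.08 and 0.18 m and angle between carrier's own z axis and vertical below 0.1 rad and linear speed of carrier below 0.02 m/s and angular speed of carrier below 0.15 rad/s and contact force between the fingers and carrier above 2 N and contact force between carrier and pliers below 0.1 N and contact force between carrier and black_tape below 0.1 N); the arm keeps its last pose, push and grip.
It fails at once if the carrier is tilted more than 0.25 rad (angle between carrier's own z axis and vertical above 0.25 rad).
It fails at once if the pliers is moved more than 20 mm (distance of pliers from where it was at the start of the episode above 0.02 m).
It fails at once if the black tape is moved more than 20 mm (distance of black_tape from where it was at the start of the episode above 0.02 m).
It also fails if it takes over 61 s, if anything falls off the work surface, if the arm or the gripper's body presses on something with over 40 N, if the wrist force passes 120 N, or if a joint passes its speed limit or range.

### The arm

A 7-joint arm with a two-finger parallel gripper is mounted at the origin on a cart in front of the work surface, level with it; the furniture and walls round the work are solid. World frame = base frame: x ahead of the robot, y to its left, z up, the work surface at z = 0. Lengths are in m, angles in degrees, forces in N, time in s.
With the tool pointing down it reaches from about 0.425 to 0.875 m from the base axis. Payload 8.4 kg.
Tool frame: the origin (TCP) lies between the finger pads; the fingertips stand 17 mm ahead of it and the grasp point (between the pads) lies 2 mm behind it (r.tcp_to_tips is the distance from the TCP to the fingertips, in m); z points along the fingers, y is the direction in which the jaws open and shut (so a half turn about z gives the same grasp; the last joint's range is limited). The gripper opens to 87 mm and grips with 3 to 60 N. Pads are 19 mm wide; open, the fingers measure 117 mm over their backs; the gripper's body (75 mm by 190 mm) begins 51 mm behind the grasp point.
Start: joints at [67.025, 19.091, 2.286, 83.961, -0.768, 76.965, -3.352], TCP at [0.193, -0.621, 0.24] pointing down, gripper open.
Joint ranges: [-147.57, 147.57], [-21.85, 119.76], [-74.77, 79.35], [14.55, 137.4], [-85.83, 265.84], [4.83, 119.75], [-152.11, 152.11]. Speed limits (degrees/s): [127.2, 127.2, 159.86, 159.86, 180, 180, 180].

### API

Orientations are given as a 3x3 rotation matrix whose columns are the frame's x, y, z axes.
In Python, from bench import r gives the robot as it stands. The module is installed in compiled form; this text tells all that it offers.
- The arm moves only by the tool move_arm, never from a script. Its argument "commands" is a list of rows, each a list of 7 numbers: the opening, from 0 (shut) to 1 (fully open), then the shift along the tool's x, y, z in m, then the turn, a rotation vector about the tool's x, y, z in degrees. In form: [[gripper, dx, dy, dz, ax, ay, az], ...]. A call has 1 to 20 rows; each row is the pose to reach, as a shift and turn from the pose measured when the call began, along the tool's axes at that moment; what a row does not reach only later rows make up. A row lasts 1/10 s, in which the tool goes at most 50 mm and 8.59 degrees, less where a joint would pass 70% of its speed; a pose out of reach is approached as far as the arm can. A call with a gripper value outside its range is refused whole. The fingers move at their own pace and stop on an object; the grip force is fixed at half the most. Time passes only in rows, so rows that repeat a pose let the fingers close. It gives the time, the measured TCP pose, the force and the opening at its end, in the units of the state.
- r.sense(): the state, without advancing time (a new reading comes with each control period).
- r.read_camera(name): name is "scene" or "top" or "wrist"; returns a dict with "pixels" (480x640x3 uint8, red, green, blue), "fx", "fy", "cx", "cy" (pixels), "R" (3x3) and "t" (3): a world point X has camera coordinates R X + t. Camera axes: x right, y down, z forward; pixel columns grow to the right and rows downward; lengths in m; the calibration is good to about 2 mm. A picture is of the moment at which its call begins. There is no depth.
- r.job_done(): hands the job in, once; it reports no verdict.
The state is a dict: "time": time; "joint_pos": joint angles; "dq": joint speeds; "effort": joint torques, N m; "eef_pos": TCP position; "tool_rot": TCP orientation; "wrist_force": force on the tool from outside, world axes, zero at the start; "wrist_torque": the same for the moment, N m; "finger_gap": finger opening in m.
Only numpy, scipy, OpenCV 4.12 (cv2) and the standard library are available. Lean on these libraries where they do the work, as an engineer would, in place of code of your own. Each camera call takes 0.05 s, during which the arm holds its last target.

## Working session

There is one attempt and no reset: what is moved stays moved. The work goes in short steps, Python scripts to look and compute and a tool call to move; the robot and the scene stay as the last step left them, time stands still between calls to the robot, and variables do not carry over. Pictures are saved under pics/ and viewed, and the job is handed in when it is done.

Besides the shell and the picture viewer there is one more tool, called after "Call:" in YAML: its name, and indented under it one key for each argument. move_arm: Moves the arm, as the interface text tells. Its arguments: {"type":"object","properties":{"commands":{"type":"array","items":{"type":"array","items":{"type":"number"}}}},"required":["commands"]}

```bash
mkdir -p pics
python3 - <<'E'
from bench import r
import cv2
s=r.sense();print({k:s[k] for k in ['time','eef_pos','tool_rot','finger_gap','wrist_force']}, r.tcp_to_tips)
for n in ['scene','top','wrist']:
    c=r.read_camera(n);cv2.imwrite(f'pics/a_{n}.png',c['pixels'][:,:,::-1])
    print(n,c['fx'],c['cx'],c['cy'],c['R'],c['t'])
E
```

```text
{'time': 0.0, 'eef_pos': array([ 0.19304649, -0.62021901,  0.2386698 ]), 'tool_rot': array([[ 9.54816836e-01,  2.97194360e-01, -5.67225450e-04],
       [ 2.97194884e-01, -9.54815688e-01,  1.48389925e-03],
       [-1.00589272e-04, -1.58542849e-03, -9.99998738e-01]]), 'finger_gap': 0.08701826733973478, 'wrist_force': array([ 0.17284089,  0.78571269, -0.40529497])} 0.017
scene 560.8078475454546 323.90238309385035 234.8674729921455 [[-0.74455723 -0.6675261   0.00659006]
 [-0.51800858  0.57150256 -0.6364369 ]
 [ 0.42107201 -0.47727741 -0.77130062]] [0.45741191 0.35265377 0.71536179]
top 563.1753183134815 316.1780766037043 234.0583289092694 [[-0.01071337 -0.999428    0.03207647]
 [-0.98404688  0.00484064 -0.17784347]
 [ 0.17758647 -0.03347005 -0.98353587]] [-0.00685274  0.6167817   0.98269025]
wrist 394.244802414525 318.6880894425224 236.97638065244794 [[ 0.29699925 -0.95487699 -0.00117527]
 [-0.92097654 -0.28677967  0.26374161]
 [-0.25217784 -0.07724867 -0.96459265]] [-0.65048075 -0.03251316  0.3910429 ]
```

View pics/a_scene.png

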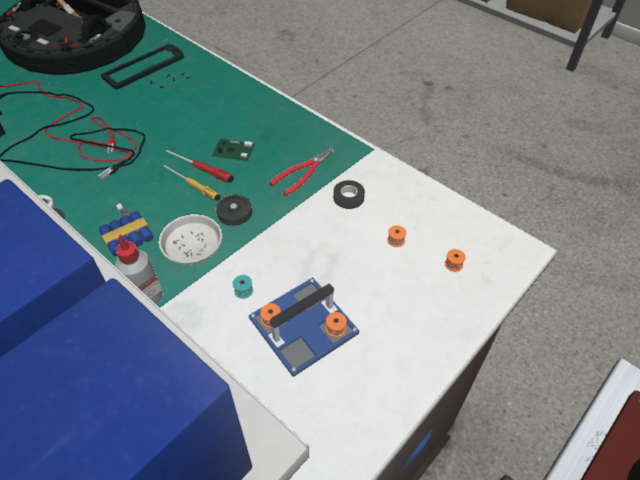

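View pics/a_top.png

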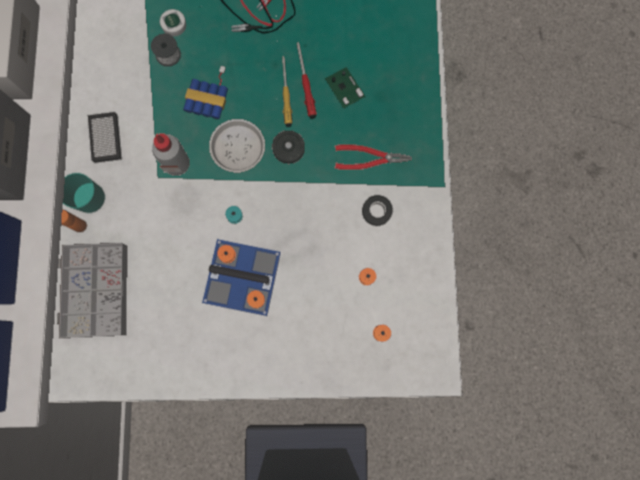

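View pics/a_wrist.png

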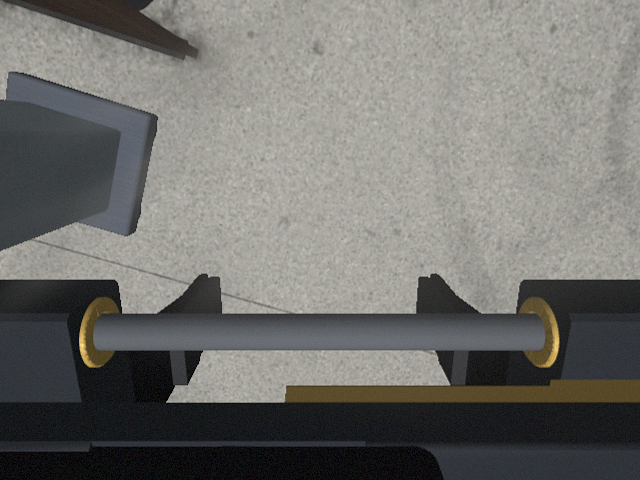

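The scene and top views both show the carrier (top about 241,277), the loose bobbins (top 368,276 and 382,333) and the handle running roughly along −y. The turquoise decoy is at (234,214), the tape at (377,210) and the pliers at (370,158). I'll zoom in for precise pixels.

Run:
```python
import cv2,numpy as np
t=cv2.imread('pics/a_top.png');s=cv2.imread('pics/a_scene.png')
cv2.imwrite('pics/z1.png',np.hstack([cv2.resize(t[230:325,195:290],None,fx=6,fy=6,interpolation=2)[:, :]])[:600,:600])
cv2.imwrite('pics/z2.png',cv2.resize(s[270:385,240:370],None,fx=5,fy=5,interpolation=2))
a=[cv2.resize(x,(300,300),interpolation=2) for x in (t[251:301,343:393],t[308:358,357:407],s[211:261,372:422],s[235:285,430:480])]
cv2.imwrite('pics/z3.png',np.vstack([np.hstack(a[:2]),np.hstack(a[2:])]))
```

```text
(no output)
```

View pics/z1.png

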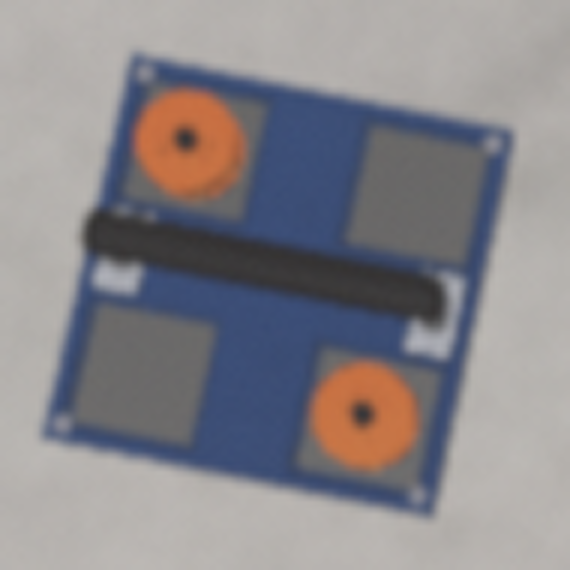

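View pics/z2.png

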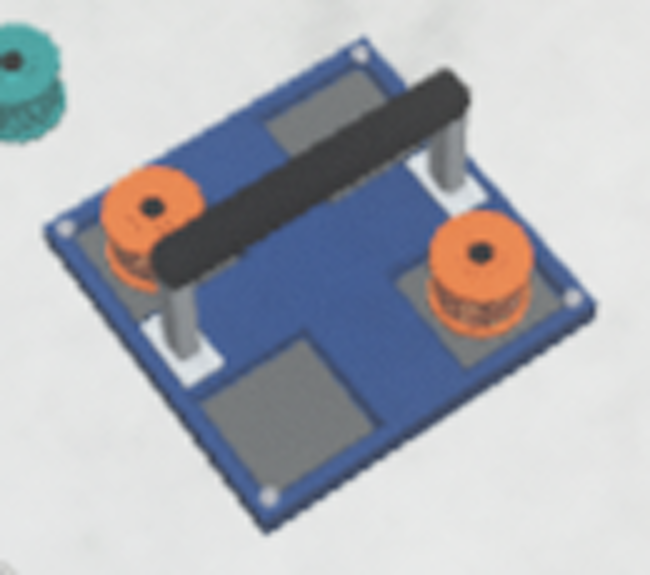

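View pics/z3.png

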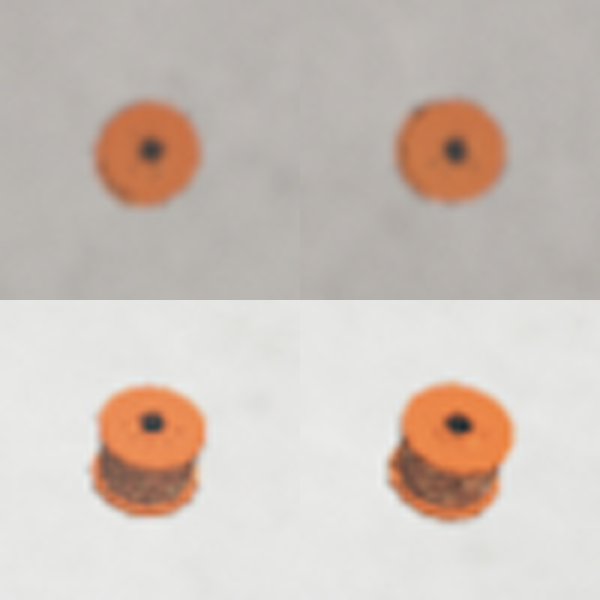

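```bash
cat > h.py <<'E'
import numpy as np
from scipy.optimize import least_squares
def tri(obs):  # [(cam,(u,v)),...]
    def f(X):
        o=[]
        for c,p in obs:
            q=np.array(c['R'])@X+c['t'];o+=[c['fx']*q[0]/q[2]+c['cx']-p[0],c['fy']*q[1]/q[2]+c['cy']-p[1]]
        return o
    s=least_squares(f,[.5,0,.05]);return s.x,np.abs(s.fun).max()
def onz(c,p,z):
    d=np.array(c['R']).T@np.array([(p[0]-c['cx'])/c['fx'],(p[1]-c['cy'])/c['fy'],1]);o=-np.array(c['R']).T@c['t']
    return o+d*(z-o[2])/d[2]
E
python3 - <<'E'
from bench import r
from h import *
import numpy as np
T=r.read_camera('top');S=r.read_camera('scene')
t=lambda x,y,f=6,o=(195,230):(o[0]+x/f-.4,o[1]+y/f-.4)
s=lambda x,y,f=5,o=(240,270):(o[0]+x/f-.4,o[1]+y/f-.4)
print('a',tri([(T,t(151,150,6,(343,251))),(S,s(152,123,6,(372,211)))]))
print('b',tri([(T,t(155,151,6,(357,308))),(S,s(158,124,6,(430,235)))]))
for n,a,b in [('UL',(145,73),(65,229)),('UR',(492,144),(360,52)),('LR',(418,494),(573,298)),('LL',(62,424),(268,497)),('cUL',(186,139),(152,207)),('cLR',(362,414),(480,252)),('barL',(100,231),(178,258)),('barR',(430,297),(452,96))]:
    print(n,tri([(T,t(*a)),(S,s(*b))]))
    print(onz(T,t(*a),.014),onz(S,s(*b),.014))
for p in [(377,210),(337,152),(410,158),(234,214)]: print(onz(T,p,.015))
E
```

```text
a (array([ 0.54201041, -0.10895986,  0.02552643]), np.float64(0.18997432583006457))
b (array([ 0.43613454, -0.13314982,  0.02575135]), np.float64(0.12273075482181639))
UL (array([0.61009669, 0.17242711, 0.01403777]), np.float64(0.04769590310453964))
[0.61019534 0.17249485 0.014     ] [0.61004778 0.17237932 0.014     ]
UR (array([0.58605972, 0.06231672, 0.01690316]), np.float64(0.16157286195195297))
[0.58679233 0.06261413 0.014     ] [0.58721137 0.06072559 0.014     ]
LR (array([0.47630147, 0.0849671 , 0.01452494]), np.float64(0.37239429476147734))
[0.4770157 0.0853912 0.014    ] [0.47599639 0.08446621 0.014     ]
LL (array([0.49945213, 0.19573928, 0.01496998]), np.float64(0.06907201241307348))
[0.49964244 0.19597894 0.014     ] [0.49972371 0.19537593 0.014     ]
cUL (array([0.58576551, 0.15643754, 0.03424095]), np.float64(0.11899670799252249))
[0.58897388 0.15917889 0.014     ] [0.59555957 0.14844237 0.014     ]
cLR (array([0.50031114, 0.10124097, 0.0349533 ]), np.float64(0.13747607971868092))
[0.50193594 0.10296573 0.014     ] [0.50802671 0.09138345 0.014     ]
barL (array([0.55238822, 0.17668175, 0.06711033]), np.float64(0.6385659796640084))
[0.5599203  0.18556592 0.014     ] [0.57636658 0.15604091 0.014     ]
barR (array([0.53268682, 0.07879046, 0.06251705]), np.float64(0.4586931902660467))
[0.53835792 0.08197603 0.014     ] [0.55323271 0.05344296 0.014     ]
[ 0.67080526 -0.13150964  0.015     ]
[ 0.78811669 -0.05587762  0.015     ]
[ 0.77575341 -0.20011647  0.015     ]
[0.66390577 0.14433793 0.015     ]
```

Two-view heights agree with the text (bobbin tops about 25 mm, plate about 14–15 mm). Next I plan the approach, with the jaws along the carrier's y so the fingers clear the bar.

```bash
cat >> h.py <<'E'
from scipy.spatial.transform import Rotation as Ro
def go(r,xyz,yaw):
    s=r.sense();R=np.array(s['tool_rot']);a=np.radians(yaw)
    y=np.array([np.cos(a),np.sin(a),0]);z=np.array([0,0,-1.]);x=np.cross(y,z)
    D=R.T@np.c_[x,y,z]
    print('t',round(s['time'],2),'pos',np.round(s['eef_pos'],4),'yaw',np.round(np.degrees(np.arctan2(R[1,1],R[0,1])),2),'F',np.round(s['wrist_force'],1),'gap',round(s['finger_gap'],4))
    print('shift',np.round(R.T@(np.array(xyz)-s['eef_pos']),4),'turn',np.round(Ro.from_matrix(D).as_rotvec(degrees=True),2))
E
python3 - <<'E'
from bench import r
from h import *
print(r.sense()['joint_pos'])
go(r,[.5,-.121,.17],-102)
E
```

```text
[67.02585882 19.11083103  2.28657761 83.98140658 -0.76730451 76.96481697
 -3.35218658]
t 0.25 pos [ 0.1931 -0.6205  0.2391] yaw -72.71 F [-0.6 -1.   0.5] gap 0.0872
shift [ 0.4415 -0.3856  0.0694] turn [-4.000e-02  1.000e-02  2.929e+01]
```

Call:
move_arm:
  commands:
    - [1,0.02,-0.018,0,0,0,2]
    - [1,0.05,-0.044,0.008,0,0,4]
    - [1,0.085,-0.075,0.014,0,0,6]
    - [1,0.12,-0.105,0.02,0,0,8]
    - [1,0.155,-0.135,0.025,0,0,10]
    - [1,0.19,-0.165,0.03,0,0,12]
    - [1,0.225,-0.196,0.036,0,0,15]
    - [1,0.26,-0.227,0.042,0,0,18]
    - [1,0.295,-0.258,0.048,0,0,20]
    - [1,0.33,-0.288,0.054,0,0,22]
    - [1,0.365,-0.318,0.06,0,0,24.5]
    - [1,0.4,-0.348,0.065,0,0,27]
    - [1,0.43,-0.375,0.069,0,0,29]
    - [1,0.4415,-0.3856,0.0694,0,0,29.3]
    - [1,0.4415,-0.3856,0.0694,0,0,29.3]
    - [1,0.4415,-0.3856,0.0694,0,0,29.3]

```text
time: 1.85
eef_pos: [0.4997, -0.1215, 0.1699]
tool_rot: [[0.978, -0.208, -0.001], [-0.208, -0.978, 0.0], [-0.001, -0.0, -1.0]]
wrist_force: [-1.0, -0.0, -1.3]
finger_gap: 0.0871
```

Run:
```python
from bench import r
from h import *
import cv2
print(r.sense()['joint_pos'])
go(r,[.436,-.133,.024],-102)
c=r.read_camera('wrist');cv2.imwrite('pics/b_wrist.png',c['pixels'][:,:,::-1])
import pickle;pickle.dump(c,open('b.pkl','wb'))
```

```text
[ 29.28183267   7.68801461 -22.1106982  106.82351735   3.13586538
  66.12752129 -95.9097186 ]
t 1.85 pos [ 0.4997 -0.1215  0.1699] yaw -101.99 F [-1.  -0.  -1.3] gap 0.0871
shift [-0.0598  0.0245  0.1459] turn [-0.02  0.05  0.01]
```

View pics/b_wrist.png

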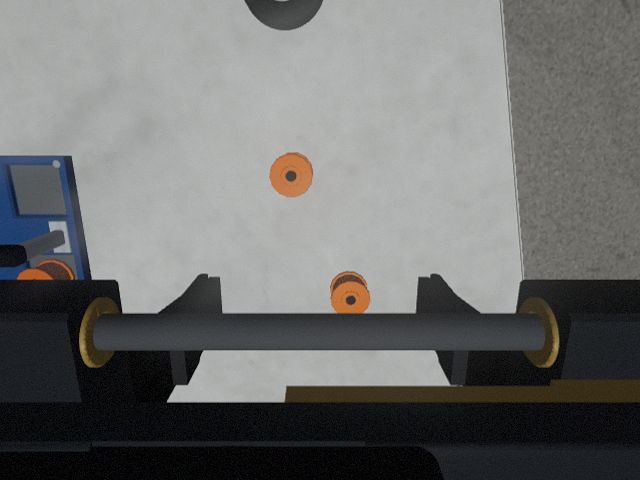

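The wrist view shows the hole of bobbin a at (291,176) and of bobbin b at (350,300). I'll cross-check against the other two cameras.

Run:
```python
from bench import r
from h import *
import pickle
c=pickle.load(open('b.pkl','rb'));T=r.read_camera('top');S=r.read_camera('scene')
print(onz(c,(291,176),.0245),onz(c,(350.5,300),.0245))
print(tri([(c,(291,176)),(T,(367.8,275.6)),(S,(396.9,231.1))]),tri([(c,(350.5,300)),(T,(382.4,332.8)),(S,(455.9,255.3))]))
go(r,[.541,-.109,.06],-102)
```

```text
[ 0.54183411 -0.11086756  0.0245    ] [ 0.43552526 -0.13517625  0.0245    ]
(array([ 0.54194295, -0.11053566,  0.02363051]), np.float64(0.7790877007651034)) (array([ 0.43582568, -0.13475891,  0.02457733]), np.float64(0.8705006976226173))
t 2.0 pos [ 0.4995 -0.1225  0.1701] yaw -102.14 F [ 0.9 -0.6 -1.2] gap 0.0869
shift [ 0.0378 -0.0219  0.11  ] turn [-0.01  0.03 -0.14]
```

Call:
move_arm:
  commands:
    - [1,0.012,-0.006,0.02,0,0,0]
    - [1,0.03,-0.015,0.05,0,0,0]
    - [1,0.039,-0.0205,0.085,0,0,0]
    - [1,0.039,-0.0205,0.115,0,0,0]
    - [1,0.039,-0.0205,0.135,0,0,0]
    - [1,0.039,-0.0205,0.145,0,0,0]
    - [1,0.039,-0.0205,0.145,0,0,0]
    - [0,0.039,-0.0205,0.145,0,0,0]
    - [0,0.039,-0.0205,0.145,0,0,0]
    - [0,0.039,-0.0205,0.145,0,0,0]
    - [0,0.039,-0.0205,0.145,0,0,0]
    - [0,0.039,-0.0205,0.145,0,0,0]
    - [0,0.039,-0.0205,0.145,0,0,0]

```text
time: 3.3
eef_pos: [0.5419, -0.1106, 0.0252]
tool_rot: [[0.978, -0.21, -0.0], [-0.21, -0.978, 0.0], [-0.0, -0.0, -1.0]]
wrist_force: [0.9, -0.2, -0.5]
finger_gap: 0.0471
```

Run:
```python
from bench import r
from h import *
go(r,[.5707,.0862,.11],-102)
go(r,[.5707,.0862,.035],-102)
```

```text
t 3.3 pos [ 0.5419 -0.1106  0.0252] yaw -102.13 F [ 0.9 -0.2 -0.5] gap 0.0471
shift [-0.0132 -0.1985 -0.0848] turn [-0.01  0.01 -0.13]
t 3.3 pos [ 0.5419 -0.1106  0.0252] yaw -102.13 F [ 0.9 -0.2 -0.5] gap 0.0471
shift [-0.0132 -0.1985 -0.0098] turn [-0.01  0.01 -0.13]
```

Call:
move_arm:
  commands:
    - [0,0,0,0,0,0,0]
    - [0,0,0,0,0,0,0]
    - [0,0,0,0,0,0,0]
    - [0,0,0,0,0,0,0]
    - [0,0,0,0,0,0,0]
    - [0,0,0,0,0,0,0]
    - [0,0,0,-0.01,0,0,0]
    - [0,0,0,-0.03,0,0,0]
    - [0,0,0,-0.06,0,0,0]
    - [0,0,0,-0.085,0,0,0]
    - [0,0,0,-0.085,0,0,0]
    - [0,0,0,-0.085,0,0,0]

```text
time: 4.5
eef_pos: [0.5423, -0.1108, 0.1111]
tool_rot: [[0.978, -0.21, 0.001], [-0.21, -0.978, -0.0], [0.001, 0.0, -1.0]]
wrist_force: [0.7, 1.5, -0.9]
finger_gap: 0.0313
```

Run:
```python
from bench import r
from h import *
import cv2
go(r,[.5707,.0862,.11],-102)
c=r.read_camera('wrist');cv2.imwrite('pics/c_wrist.png',c['pixels'][:,:,::-1])
```

```text
t 4.5 pos [ 0.5423 -0.1108  0.1111] yaw -102.14 F [ 0.7  1.5 -0.9] gap 0.0313
shift [-0.0136 -0.1986  0.001 ] turn [ 0.01 -0.08 -0.14]
```

View pics/c_wrist.png

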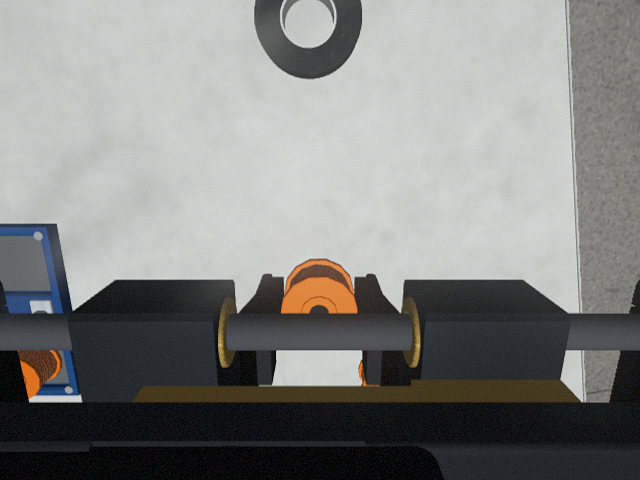

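Call:
move_arm:
  commands:
    - [0,0,-0.015,0,0,0,0]
    - [0,-0.004,-0.045,0,0,0,0]
    - [0,-0.008,-0.08,0,0,0,0]
    - [0,-0.012,-0.115,0,0,0,0]
    - [0,-0.0136,-0.15,0,0,0,0]
    - [0,-0.0136,-0.18,0,0,0,0]
    - [0,-0.0136,-0.195,0,0,0,0]
    - [0,-0.0136,-0.1985,0,0,0,0]
    - [0,-0.0136,-0.1985,0,0,0,0]
    - [0,-0.0136,-0.1985,0,0,0,0]

```text
time: 5.55
eef_pos: [0.5699, 0.0843, 0.1097]
tool_rot: [[0.977, -0.212, -0.001], [-0.212, -0.977, -0.001], [-0.001, 0.001, -1.0]]
wrist_force: [-0.5, 0.4, -0.3]
finger_gap: 0.0312
```

Run:
```python
from bench import r
from h import *
import cv2,pickle
go(r,[.5707,.0862,.035],-102)
c=r.read_camera('wrist');cv2.imwrite('pics/d_wrist.png',c['pixels'][:,:,::-1]);pickle.dump(c,open('d.pkl','wb'))
print(onz(c,(319,309),.11))
```

```text
t 5.55 pos [0.5699 0.0843 0.1097] yaw -102.25 F [-0.5  0.4 -0.3] gap 0.0312
shift [ 0.0004 -0.0021  0.0747] turn [ 0.07  0.05 -0.25]
[0.57177818 0.08259294 0.11      ]
```

View pics/d_wrist.png

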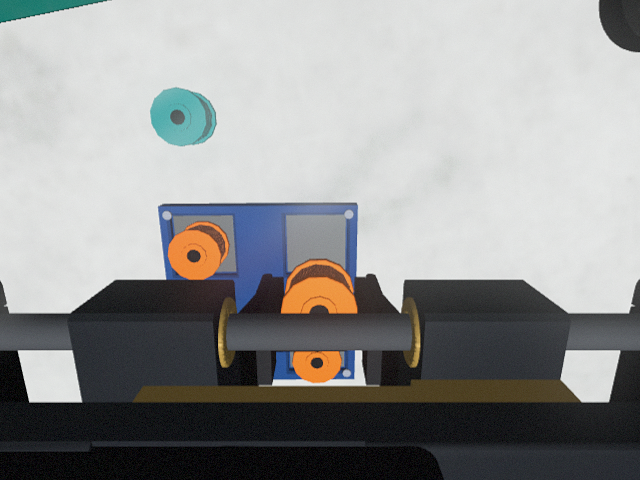

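Run:
```python
from h import *
import pickle
c=pickle.load(open('d.pkl','rb'))
for p in [(167,215),(349,214),(347,373)]: print(onz(c,p,.0145))
print(onz(c,(194,256),.033),onz(c,(317,363),.033))
```

```text
[0.60977654 0.17135033 0.0145    ]
[0.58619824 0.06005594 0.0145    ]
[0.47478351 0.08334523 0.0145    ]
[0.58495295 0.15552597 0.033     ] [0.4988124  0.09958079 0.033     ]
```

Call:
move_arm:
  commands:
    - [0,0.0005,-0.002,0.0,0,0,0]
    - [0,0.0005,-0.002,0.015,0,0,0]
    - [0,0.0005,-0.002,0.035,0,0,0]
    - [0,0.0005,-0.002,0.05,0,0,0]
    - [0,0.0005,-0.002,0.06,0,0,0]
    - [0,0.0005,-0.002,0.066,0,0,0]
    - [0,0.0005,-0.002,0.07,0,0,0]
    - [0,0.0005,-0.002,0.07,0,0,0]

```text
time: 6.4
eef_pos: [0.5708, 0.0861, 0.0396]
tool_rot: [[0.977, -0.212, -0.001], [-0.212, -0.977, -0.001], [-0.001, 0.001, -1.0]]
wrist_force: [0.3, -0.8, 0.1]
finger_gap: 0.0313
```

Run:
```python
from bench import r
from h import *
import cv2,numpy as np
go(r,[.5707,.0862,.0345],-102)
t=r.read_camera('top')['pixels'][:,:,::-1];s=r.read_camera('scene')['pixels'][:,:,::-1]
cv2.imwrite('pics/e.png',np.hstack([cv2.resize(t[225:325,190:290],(400,400)),cv2.resize(s[260:390,230:360],(400,400))]))
```

```text
t 6.4 pos [0.5708 0.0861 0.0396] yaw -102.26 F [ 0.3 -0.8  0.1] gap 0.0313
shift [-0.0001 -0.0001  0.0051] turn [ 0.06  0.05 -0.26]
```

View pics/e.png

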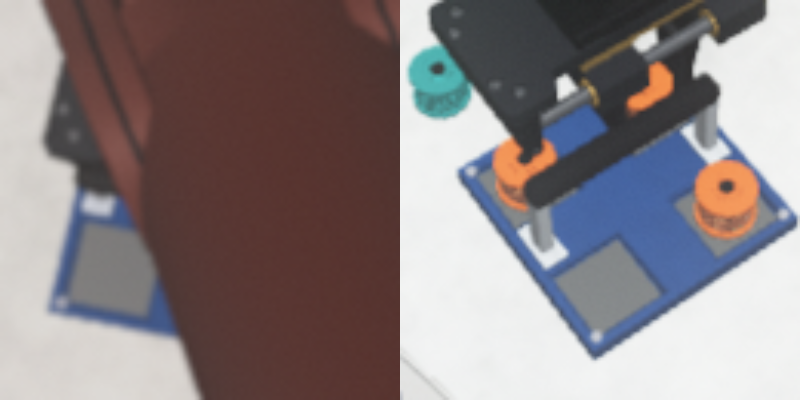

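Call:
move_arm:
  commands:
    - [0,0,0,0.002,0,0,0]
    - [0,0,0,0.004,0,0,0]
    - [0,0,0,0.005,0,0,0]
    - [0,0,0,0.005,0,0,0]
    - [0.55,0,0,0.005,0,0,0]
    - [0.55,0,0,0.005,0,0,0]
    - [0.55,0,0,0.005,0,0,0]
    - [0.55,0,0,0.005,0,0,0]
    - [0.55,0,0,-0.01,0,0,0]
    - [0.55,0,0,-0.03,0,0,0]
    - [0.55,0,0,-0.055,0,0,0]
    - [0.55,0,0,-0.085,0,0,0]
    - [0.55,0,0,-0.1,0,0,0]
    - [0.55,0,0,-0.1,0,0,0]

```text
time: 7.9
eef_pos: [0.5728, 0.0866, 0.1434]
tool_rot: [[0.977, -0.213, 0.005], [-0.213, -0.977, -0.0], [0.005, -0.001, -1.0]]
wrist_force: [-0.0, 0.8, -0.1]
finger_gap: 0.0479
```

Run:
```python
from bench import r
from h import *
import cv2,numpy as np
go(r,[.436,-.134,.10],-102)
w=r.read_camera('wrist')['pixels'][:,:,::-1];s=r.read_camera('scene')['pixels'][:,:,::-1]
cv2.imwrite('pics/f.png',np.hstack([cv2.resize(w[120:400,100:400],(400,400)),cv2.resize(s[260:390,230:360],(400,400))]))
```

```text
t 7.9 pos [0.5728 0.0866 0.1434] yaw -102.27 F [-0.   0.8 -0.1] gap 0.0479
shift [-0.0869  0.2447  0.0428] turn [-0.04 -0.27 -0.27]
```

View pics/f.png

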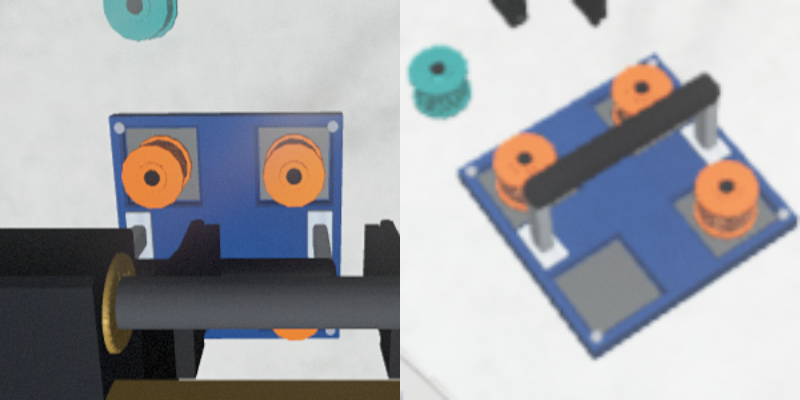

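Bobbin a is seated in its pocket with its hole centred in both views. Next is bobbin b.

Call:
move_arm:
  commands:
    - [0.8,-0.006,0.015,0.0,0,0,0]
    - [0.8,-0.018,0.05,0.0,0,0,0]
    - [1,-0.032,0.09,0.01,0,0,0]
    - [1,-0.046,0.13,0.02,0,0,0]
    - [1,-0.06,0.17,0.035,0,0,0]
    - [1,-0.075,0.21,0.05,0,0,0]
    - [1,-0.085,0.237,0.06,0,0,0]
    - [1,-0.087,0.2443,0.065,0,-0.3,-0.3]
    - [1,-0.087,0.2443,0.065,0,-0.3,-0.3]
    - [1,-0.087,0.2443,0.065,0,-0.3,-0.3]

```text
time: 9.0
eef_pos: [0.4343, -0.1335, 0.0753]
tool_rot: [[0.978, -0.207, -0.005], [-0.207, -0.978, 0.001], [-0.005, 0.0, -1.0]]
wrist_force: [0.4, 1.9, 0.5]
finger_gap: 0.0873
```

Run:
```python
from bench import r
from h import *
import cv2,numpy as np
go(r,[.436,-.1335,.025],-102)
w=r.read_camera('wrist')['pixels'][:,:,::-1]
cv2.imwrite('pics/g.png',w)
```

```text
t 9.0 pos [ 0.4343 -0.1335  0.0753] yaw -101.95 F [0.4 1.9 0.5] gap 0.0873
shift [ 0.0019 -0.0003  0.0503] turn [0.02 0.3  0.05]
```

View pics/g.png

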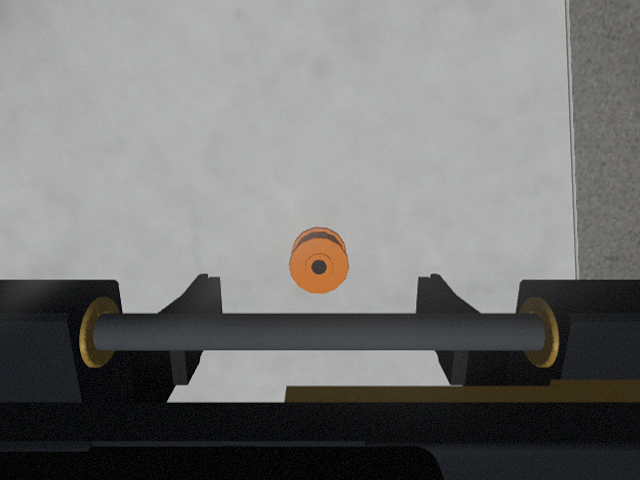

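The bobbin b hole at (319,267) is centred between the fingers.

Call:
move_arm:
  commands:
    - [1,0.002,0,0.01,0,0.3,0]
    - [1,0.002,0,0.03,0,0.3,0]
    - [1,0.002,0,0.045,0,0.3,0]
    - [1,0.002,0,0.0503,0,0.3,0]
    - [1,0.002,0,0.0503,0,0.3,0]
    - [0,0.002,0,0.0503,0,0.3,0]
    - [0,0.002,0,0.0503,0,0.3,0]
    - [0,0.002,0,0.0503,0,0.3,0]
    - [0,0.002,0,0.0503,0,0.3,0]
    - [0,0.002,0,0.0503,0,0.3,0]
    - [0,0.002,0,0.0503,0,0.3,0]
    - [0,0.002,0,0.0503,0,0.3,0]
    - [0,0.002,0,0.0503,0,0.3,0]
    - [0,0.002,0,0.0503,0,0.3,0]
    - [0,0.002,0,0.0503,0,0.3,0]
    - [0,0.002,0,0.0503,0,0.3,0]

```text
time: 10.65
eef_pos: [0.4365, -0.1335, 0.0252]
tool_rot: [[0.979, -0.206, 0.0], [-0.206, -0.979, -0.001], [0.001, 0.0, -1.0]]
wrist_force: [0.0, 0.7, 0.4]
finger_gap: 0.031
```

Run:
```python
from bench import r
from h import *
go(r,[.5153,.1718,.13],-102)
```

```text
t 10.65 pos [ 0.4365 -0.1335  0.0252] yaw -101.89 F [0.  0.7 0.4] gap 0.031
shift [ 0.0142 -0.315  -0.1049] turn [ 0.02 -0.03  0.11]
```

Call:
move_arm:
  commands:
    - [0,0,0,-0.01,0,0,0]
    - [0,0,0,-0.03,0,0,0]
    - [0,0,-0.01,-0.06,0,0,0]
    - [0,0.002,-0.035,-0.09,0,0,0]
    - [0,0.004,-0.07,-0.105,0,0,0]
    - [0,0.006,-0.11,-0.105,0,0,0]
    - [0,0.008,-0.15,-0.105,0,0,0]
    - [0,0.01,-0.19,-0.105,0,0,0]
    - [0,0.012,-0.23,-0.105,0,0,0]
    - [0,0.014,-0.265,-0.105,0,0,0]
    - [0,0.0142,-0.295,-0.105,0,0,0]
    - [0,0.0142,-0.31,-0.105,0,0,0]
    - [0,0.0142,-0.315,-0.105,0,0,0]
    - [0,0.0142,-0.315,-0.105,0,0,0]
    - [0,0.0142,-0.315,-0.105,0,0,0]

```text
time: 12.15
eef_pos: [0.5152, 0.1705, 0.1302]
tool_rot: [[0.978, -0.207, 0.0], [-0.207, -0.978, -0.001], [0.001, 0.001, -1.0]]
wrist_force: [0.4, 0.1, -0.1]
finger_gap: 0.0315
```

Run:
```python
from bench import r
from h import *
import cv2,numpy as np
go(r,[.5153,.1718,.04],-102)
w=r.read_camera('wrist')['pixels'][:,:,::-1];s=r.read_camera('scene')['pixels'][:,:,::-1]
cv2.imwrite('pics/i.png',np.hstack([cv2.resize(w[100:400,200:500],(400,400)),cv2.resize(s[230:390,220:380],(400,400))]))
```

```text
t 12.15 pos [0.5152 0.1705 0.1302] yaw -101.97 F [ 0.4  0.1 -0.1] gap 0.0315
shift [-0.0003 -0.0014  0.0902] turn [ 0.07 -0.03  0.03]
```

View pics/i.png

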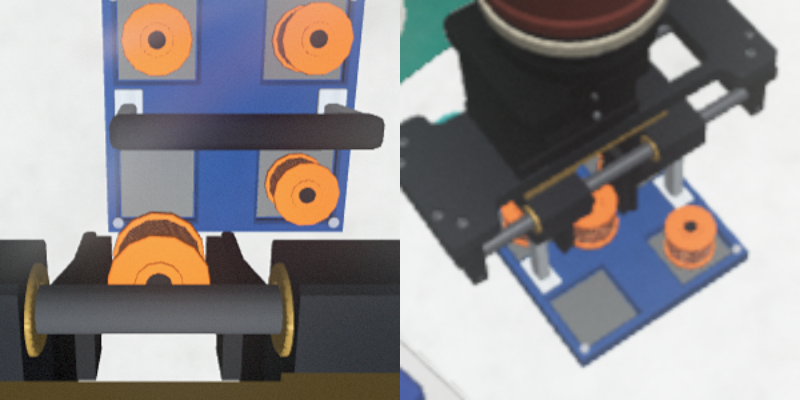

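Call:
move_arm:
  commands:
    - [0,0,-0.0014,0.0,0,0,0]
    - [0,0,-0.0014,0.015,0,0,0]
    - [0,0,-0.0014,0.04,0,0,0]
    - [0,0,-0.0014,0.06,0,0,0]
    - [0,0,-0.0014,0.075,0,0,0]
    - [0,0,-0.0014,0.085,0,0,0]
    - [0,0,-0.0014,0.09,0,0,0]
    - [0,0,-0.0014,0.09,0,0,0]

```text
time: 13.05
eef_pos: [0.5155, 0.1717, 0.0398]
tool_rot: [[0.978, -0.208, -0.0], [-0.208, -0.978, -0.001], [0.0, 0.001, -1.0]]
wrist_force: [0.4, 0.2, 0.6]
finger_gap: 0.0311
```

Run:
```python
from bench import r
from h import *
import cv2,numpy as np
go(r,[.5153,.1718,.0345],-102)
w=r.read_camera('wrist')['pixels'][:,:,::-1];s=r.read_camera('scene')['pixels'][:,:,::-1]
cv2.imwrite('pics/j.png',np.hstack([cv2.resize(w[100:400,200:500],(400,400)),cv2.resize(s[230:390,220:380],(400,400))]))
```

```text
t 13.05 pos [0.5155 0.1717 0.0398] yaw -101.99 F [0.4 0.2 0.6] gap 0.0311
shift [-0.0003 -0.0001  0.0053] turn [ 0.07 -0.01  0.01]
```

View pics/j.png

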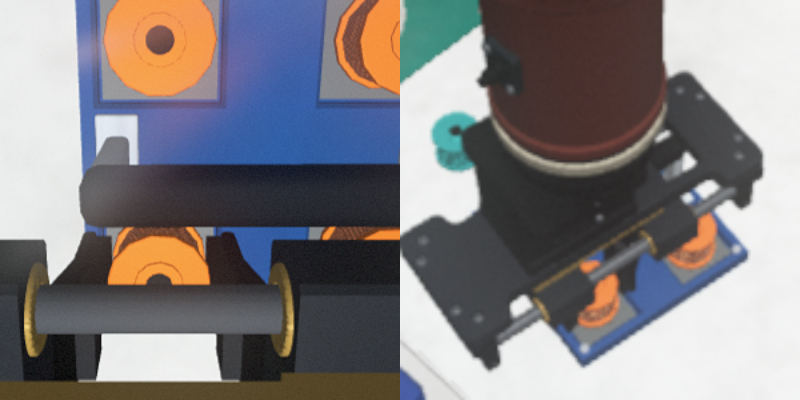

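Call:
move_arm:
  commands:
    - [0,0,0,0.002,0,0,0]
    - [0,0,0,0.004,0,0,0]
    - [0,0,0,0.0052,0,0,0]
    - [0,0,0,0.0052,0,0,0]
    - [0.55,0,0,0.0052,0,0,0]
    - [0.55,0,0,0.0052,0,0,0]
    - [0.55,0,0,0.0052,0,0,0]
    - [0.55,0,0,0.0052,0,0,0]
    - [0.55,0,0,-0.01,0,0,0]
    - [0.55,0,0,-0.03,0,0,0]
    - [0.55,0,0,-0.055,0,0,0]
    - [0.55,0,0,-0.085,0,0,0]
    - [0.55,0,0,-0.12,0,0,0]
    - [0.55,0,0,-0.14,0,0,0]
    - [0.55,0,0,-0.14,0,0,0]

```text
time: 14.65
eef_pos: [0.5176, 0.173, 0.1852]
tool_rot: [[0.978, -0.208, 0.007], [-0.208, -0.978, 0.0], [0.007, -0.002, -1.0]]
wrist_force: [1.7, -0.2, -0.9]
finger_gap: 0.0474
```

Run:
```python
from bench import r
from h import *
import cv2,numpy as np,pickle
go(r,[.543,.129,.15],-12)
c=r.read_camera('wrist');pickle.dump(c,open('k.pkl','wb'));w=c['pixels'][:,:,::-1];s=r.read_camera('scene')['pixels'][:,:,::-1]
cv2.imwrite('pics/k.png',np.hstack([cv2.resize(w[100:400,170:470],(400,400)),cv2.resize(s[230:390,220:380],(400,400))]))
```

```text
t 14.65 pos [0.5176 0.173  0.1852] yaw -101.98 F [ 1.7 -0.2 -0.9] gap 0.0474
shift [0.0338 0.0378 0.0354] turn [  0.23  -0.41 -89.98]
```

View pics/k.png

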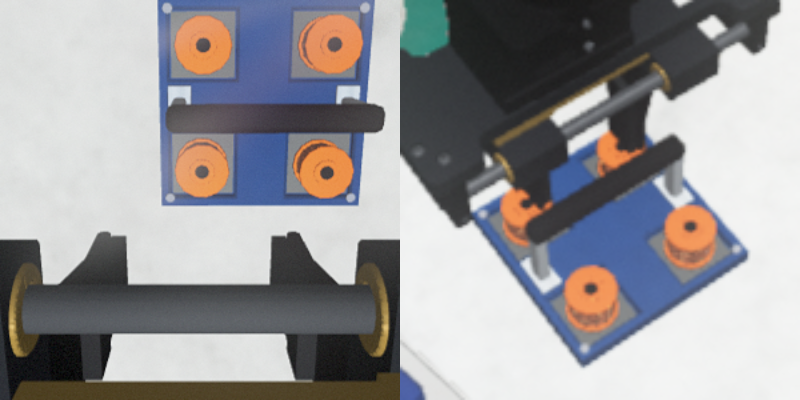

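All four bobbins are seated and nothing is gripped. Now I turn 90° above the handle.

Call:
move_arm:
  commands:
    - [0.7,0.003,0.003,0,0,0,-4]
    - [0.8,0.006,0.007,0,0,0,-11]
    - [0.9,0.009,0.01,0,0,0,-19]
    - [1,0.012,0.014,0,0,0,-27]
    - [1,0.015,0.018,0,0,0,-35]
    - [1,0.018,0.022,0,0,0,-43]
    - [1,0.022,0.026,0,0,0,-51]
    - [1,0.026,0.03,0,0,0,-59]
    - [1,0.03,0.034,0,0,0,-67]
    - [1,0.033,0.037,0,0,0,-75]
    - [1,0.0338,0.0378,0.01,0,0,-83]
    - [1,0.0338,0.0378,0.02,0,0,-88]
    - [1,0.0338,0.0378,0.03,0.2,-0.4,-90]
    - [1,0.0338,0.0378,0.035,0.2,-0.4,-90]
    - [1,0.0338,0.0378,0.035,0.2,-0.4,-90]
    - [1,0.0338,0.0378,0.035,0.2,-0.4,-90]

```text
time: 16.35
eef_pos: [0.5413, 0.1282, 0.1467]
tool_rot: [[0.209, 0.978, -0.005], [0.978, -0.209, -0.002], [-0.002, -0.004, -1.0]]
wrist_force: [0.0, -0.1, 0.1]
finger_gap: 0.0869
```

Run:
```python
from bench import r
from h import *
import cv2,numpy as np,pickle
go(r,[.543,.129,.062],-12)
print(r.sense()['joint_pos'])
c=r.read_camera('wrist');pickle.dump(c,open('l.pkl','wb'));cv2.imwrite('pics/l.png',c['pixels'][:,:,::-1])
cv2.imwrite('pics/l2.png',r.read_camera('scene')['pixels'][:,:,::-1])
```

```text
t 16.35 pos [0.5413 0.1282 0.1467] yaw -12.06 F [ 0.  -0.1  0.1] gap 0.0869
shift [0.0014 0.0018 0.0847] turn [-0.24  0.14 -0.06]
[ 19.67461167  17.6659489  -44.00487066 101.759666    13.30071739
  66.2007479  -40.51792549]
```

View pics/l.png

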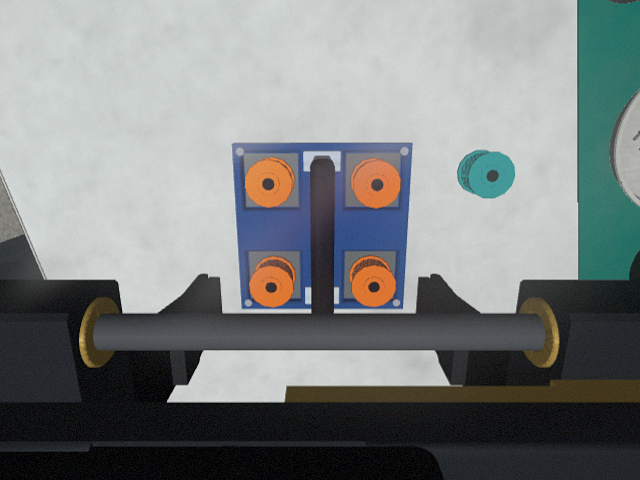

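View pics/l2.png

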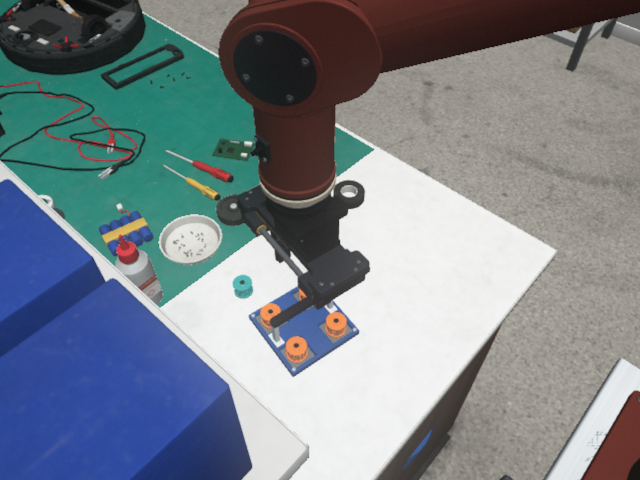

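The bar (column 322) lies midway between the open fingers. I'll descend and check before closing.

Call:
move_arm:
  commands:
    - [1,0.0014,0.0018,0.01,-0.2,0.1,0]
    - [1,0.0014,0.0018,0.03,-0.2,0.1,0]
    - [1,0.0014,0.0018,0.055,-0.2,0.1,0]
    - [1,0.0014,0.0018,0.075,-0.2,0.1,0]
    - [1,0.0014,0.0018,0.083,-0.2,0.1,0]
    - [1,0.0014,0.0018,0.0847,-0.2,0.1,0]
    - [1,0.0014,0.0018,0.0847,-0.2,0.1,0]
    - [1,0.0014,0.0018,0.0847,-0.2,0.1,0]

```text
time: 17.25
eef_pos: [0.544, 0.1293, 0.0634]
tool_rot: [[0.209, 0.978, 0.002], [0.978, -0.209, -0.0], [-0.0, 0.002, -1.0]]
wrist_force: [-0.5, 0.4, -0.6]
finger_gap: 0.0875
```

Run:
```python
from bench import r
from h import *
import cv2,numpy as np,pickle
go(r,[.543,.129,.062],-12)
w=r.read_camera('wrist')['pixels'][:,:,::-1];s=r.read_camera('scene')['pixels'][:,:,::-1]
cv2.imwrite('pics/m.png',np.hstack([cv2.resize(w[100:400,170:470],(400,400)),cv2.resize(s[230:390,220:380],(400,400))]))
```

```text
t 17.25 pos [0.544  0.1293 0.0634] yaw -12.04 F [-0.5  0.4 -0.6] gap 0.0875
shift [-0.0005 -0.0009  0.0014] turn [ 0.1   0.   -0.04]
```

View pics/m.png

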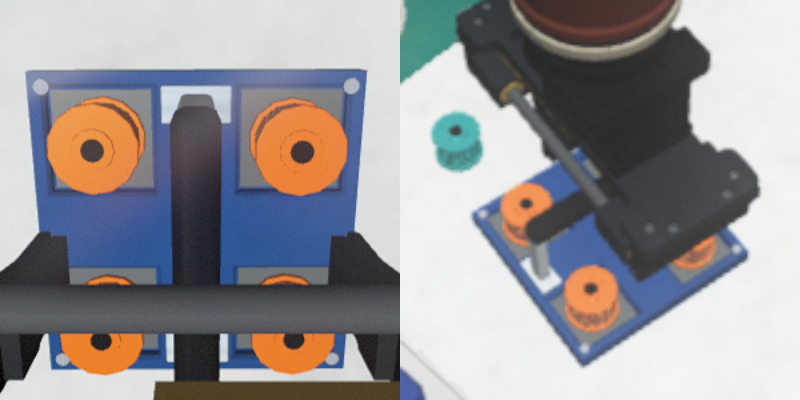

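Clear and centred, with all bobbins inside their pockets. Closing.

Call:
move_arm:
  commands:
    - [0,-0.0005,-0.0009,0.0014,0.1,0,0]
    - [0,-0.0005,-0.0009,0.0014,0.1,0,0]
    - [0,-0.0005,-0.0009,0.0014,0.1,0,0]
    - [0,-0.0005,-0.0009,0.0014,0.1,0,0]
    - [0,-0.0005,-0.0009,0.0014,0.1,0,0]
    - [0,-0.0005,-0.0009,0.0014,0.1,0,0]
    - [0,-0.0005,-0.0009,0.0014,0.1,0,0]
    - [0,-0.0005,-0.0009,0.0014,0.1,0,0]
    - [0,-0.0005,-0.0009,0.0014,0.1,0,0]
    - [0,-0.0005,-0.0009,0.0014,0.1,0,0]
    - [0,-0.0005,-0.0009,0.0014,0.1,0,0]
    - [0,-0.0005,-0.0009,0.0014,0.1,0,0]
    - [0,-0.0005,-0.0009,0.0014,0.1,0,0]
    - [0,-0.0005,-0.0009,0.0014,0.1,0,0]
    - [0,-0.0005,-0.0009,0.0014,0.1,0,0]
    - [0,-0.0005,-0.0009,0.0014,0.1,0,0]

```text
time: 18.95
eef_pos: [0.543, 0.1289, 0.0619]
tool_rot: [[0.209, 0.978, 0.0], [0.978, -0.209, -0.0], [-0.0, 0.0, -1.0]]
wrist_force: [1.6, 0.4, -0.3]
finger_gap: 0.0139
```

Gripped at 13.9 mm, the bar's width. First a small, slow lift, then a check.

Call:
move_arm:
  commands:
    - [0,0,0,-0.002,0,0,0]
    - [0,0,0,-0.005,0,0,0]
    - [0,0,0,-0.009,0,0,0]
    - [0,0,0,-0.014,0,0,0]
    - [0,0,0,-0.018,0,0,0]
    - [0,0,0,-0.02,0,0,0]
    - [0,0,0,-0.02,0,0,0]
    - [0,0,0,-0.02,0,0,0]

```text
time: 19.75
eef_pos: [0.5429, 0.1289, 0.0819]
tool_rot: [[0.209, 0.978, -0.0], [0.978, -0.209, -0.0], [-0.0, 0.0, -1.0]]
wrist_force: [-1.0, -0.0, -4.9]
finger_gap: 0.0136
```

Run:
```python
from bench import r
from h import *
import cv2,numpy as np
go(r,[.543,.129,.182],-12)
print(r.sense()['wrist_torque'])
w=r.read_camera('wrist')['pixels'][:,:,::-1];s=r.read_camera('scene')['pixels'][:,:,::-1]
cv2.imwrite('pics/n.png',np.hstack([cv2.resize(w[100:400,170:470],(400,400)),cv2.resize(s[220:380,220:380],(400,400))]))
```

```text
t 19.75 pos [0.5429 0.1289 0.0819] yaw -12.04 F [-1.  -0.  -4.9] gap 0.0136
shift [ 1.000e-04  0.000e+00 -1.001e-01] turn [ 0.    0.01 -0.04]
[-0.02644325 -0.08659921  0.04954447]
```

View pics/n.png

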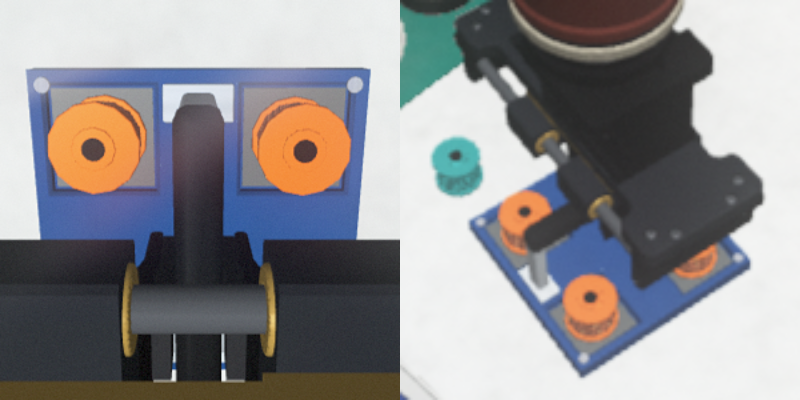

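The full weight is held (4.9 N down) and the carrier looks level. Lifting the remaining 100 mm.

Call:
move_arm:
  commands:
    - [0,0,0,-0.002,0,0,0]
    - [0,0,0,-0.006,0,0,0]
    - [0,0,0,-0.012,0,0,0]
    - [0,0,0,-0.02,0,0,0]
    - [0,0,0,-0.03,0,0,0]
    - [0,0,0,-0.04,0,0,0]
    - [0,0,0,-0.05,0,0,0]
    - [0,0,0,-0.06,0,0,0]
    - [0,0,0,-0.07,0,0,0]
    - [0,0,0,-0.08,0,0,0]
    - [0,0,0,-0.088,0,0,0]
    - [0,0,0,-0.094,0,0,0]
    - [0,0,0,-0.098,0,0,0]
    - [0,0,0,-0.1,0,0,0]
    - [0,0,0,-0.1,0,0,0]
    - [0,0,0,-0.1,0,0,0]
    - [0,0,0,-0.1,0,0,0]
    - [0,0,0,-0.1,0,0,0]
    - [0,0,0,-0.1,0,0,0]
    - [0,0,0,-0.1,0,0,0]

```text
time: 21.85
eef_pos: [0.5428, 0.1289, 0.1816]
tool_rot: [[0.209, 0.978, -0.0], [0.978, -0.209, -0.0], [-0.0, -0.0, -1.0]]
wrist_force: [0.4, 0.2, -5.0]
finger_gap: 0.0134
```

Run:
```python
from bench import r
from h import *
import cv2,numpy as np,pickle
go(r,[.543,.129,.182],-12)
s_=r.sense();print(s_['wrist_torque'],np.abs(s_['dq']).max())
S=r.read_camera('scene');c=r.read_camera('wrist');T=r.read_camera('top')
pickle.dump((S,c,T),open('o.pkl','wb'))
w=c['pixels'][:,:,::-1];s=S['pixels'][:,:,::-1];
cv2.imwrite('pics/o.png',np.hstack([cv2.resize(w[100:400,170:470],(400,400)),cv2.resize(s[180:360,200:380],(400,400))]))
cv2.imwrite('pics/o2.png',T['pixels'][:,:,::-1])
```

```text
t 21.85 pos [0.5428 0.1289 0.1816] yaw -12.04 F [ 0.4  0.2 -5. ] gap 0.0134
shift [ 0.0002  0.0001 -0.0004] turn [-0.02  0.01 -0.04]
[-0.04383161 -0.09765663  0.01060072] 0.06755916690129009
```

View pics/o.png

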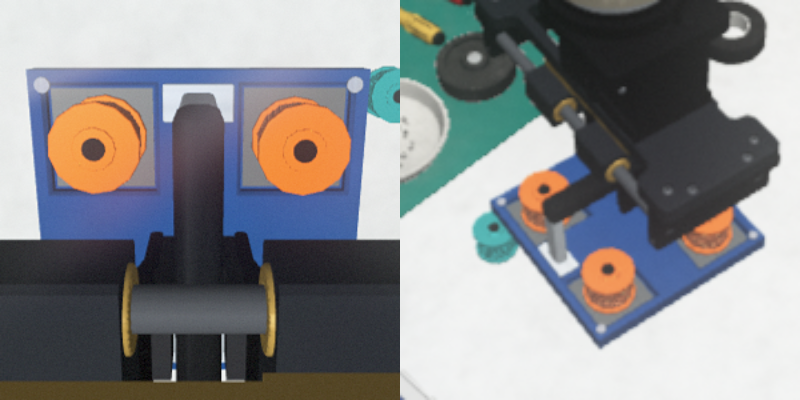

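View pics/o2.png

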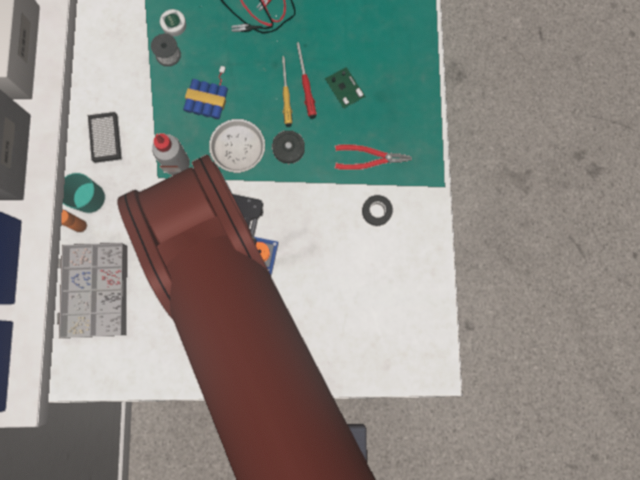

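The wrist view of the plate matches the one before the lift, so there was no slip or tilt. The pliers and tape are at their starting pixels.

Run:
```python
from bench import r
print(r.job_done()); s=r.sense(); print(s['time'],s['eef_pos'],s['wrist_force'],s['finger_gap'])
```

```text
the job is handed in; nothing more can be done
None
the job is handed in; nothing more can be done
```

I put both loose bobbins in the empty pockets while the carrier stood on the worktop. I then gripped the handle bar at its middle, lifted 12 cm straight up, and handed the job in at about 22 s with the carrier still held. No verdict was reported.

**Last checks:**
- **Grip and height:** the TCP stood at z = 0.182 m, so the carrier's underside is about 0.12 m up. The gap was 13.4 mm on the 14 mm bar, and the load was a steady 5.0 N.
- **Level:** the wrist view of the plate and bobbins looked the same before and after the lift, so I saw no slip or tilt. The tool was vertical to within 0.02°.
- **Bobbins and bystanders:** all four bobbins could be seen in their pockets after seating. In the last pictures the gripper hid one of them. The pliers and tape sat at their starting pixels.

**Disagreements:**
- The wrist camera read positions about 1.7 mm lower in y than the other two. I used the scene and top cameras for the placements.
- The finger gap drifted from 13.9 to 13.4 mm while holding, with no visible movement.

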